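Clear the packing bench and set the carton gauge

ROBOT

A 6-joint arm with a two-finger parallel gripper is mounted at the origin on the work surface. World frame = base frame: x ahead of the robot, y to its left, z up, the work surface at z = 0. Lengths are in m, angles in degrees, forces in N, time in s.
With the tool pointing down it reaches from about 0.4 to 0.825 m from the base axis. Payload 7 kg.
Tool frame: the origin (TCP) lies at the very end of the fingers, on their centre line; the grasp point (between the pads) lies 19 mm behind it (ctrl.hold_point_z is the distance from the TCP to the grasp point, in m); z points along the fingers, y is the line along which they close (so a half turn about z gives the same grasp; the last joint's range is limited). The gripper opens to 88 mm and grips with 3 to 60 N. Pads are 19 mm wide; open, the fingers measure 130 mm over their backs; the gripper's body (78 mm by 193 mm) begins 47 mm behind the grasp point.
Start: joints at [92.882, 20.546, 0.682, 0, -70.136, -16.507], TCP at [0.159, 0.656, 0.227] pointing down, gripper open.
Joint ranges: [-176.03, 176.03], [-82.01, 121.73], [-58.28, 71.71], [-173.87, 95.51], [-174.79, -0.11], [-173.66, 173.66]. Speed limits (degrees/s): [136.94, 136.94, 172.46, 180, 180, 180].

INTERFACE

Orientations are given as [roll, pitch, yaw] about the fixed x, y, z axes, in that order (R = Rz(yaw) Ry(pitch) Rx(roll)).
In Python, from plant import sensors, viewer, workorder, ctrl gives the robot as it stands.
- The arm moves only by the shell command python3 -m pendant 'ROWS'. ROWS is JSON, a list of rows, each a list of 3 entries, a list of its own where there are three numbers: the opening, from -1 (shut) to 1 (fully open), so that 0 is half open, then the shift along the tool's x, y, z in m, then the turn, a rotation vector about the tool's x, y, z in degrees. A call has 1 to 10 rows; each row is the pose to reach, as a shift and turn from the pose commanded when the call began, along the tool's axes at that moment; what a row does not reach only later rows make up. A row lasts 1/12 s, in which the tool goes at most 41.7 mm and 7.16 degrees, less where a joint would pass 70% of its speed; a pose out of reach is approached as far as the arm can. A call with a gripper value outside its range is refused whole. The fingers move at their own pace and stop on an object; the grip force is fixed at half the most. Time passes only in rows, so rows that repeat a pose let the fingers close. It gives the time, the measured TCP pose, the force, the opening and the grip force at its end, in the units of the state.
- sensors.get_obs(): the state, without advancing time (a new reading comes with each control period).
- viewer.snapshot(name): name is "scene" or "top" or "wrist"; returns the picture (384x512x3 uint8, red, green, blue); there is no depth.
- viewer.camera_params(name): a dict with "fx", "fy", "cx", "cy" (pixels), "dist" ([k1, k2, p1, p2, k3] as OpenCV has them; the pictures are not rectified), "extrinsics" (4x4, takes a point from world to camera coordinates). Camera axes: x right, y up, looking along -z (the intrinsics and any distortion apply to the point x, -y, -z); pixel columns grow to the right and rows downward; lengths in m; the calibration is good to about 2 mm. A picture is of the moment at which its call begins: read the wrist's pose just before it. camera_params takes no time and is no camera call; for the wrist camera it gives the pose at the moment of the call.
- workorder.close_job(): hands the job in; it is judged then, once.
The state is a dict: "clock": time; "joint_pos": joint angles; "qvel": joint speeds; "tau": joint torques, N m; "tool_pos": TCP position; "orientation": TCP orientation; "force": force on the tool from outside, world axes, zero at the start; "moment": the same for the moment, N m; "opening": finger opening in m; "gripper_force": force on a finger pad.
Only numpy, scipy, OpenCV 4.12 (cv2) and the standard library are available. Lean on these libraries where they do the work, as an engineer would, in place of code of your own. Each camera call takes 0.05 s, during which the arm holds its last target. There are 200 camera calls.

TASK

Get the packing bench ready for the next cartons: put the small cardboard refill box away in the open grey drawer and slide the drawer fully shut. Then press the carton gauge's lock button all the way down to release its telescoping arm, and pull the arm out by its grip tab until its needle lines up with the pointer clip on the scale. Finish while holding the arm there with the gripper against its return spring (do not let go), and leave the pointer clip and everything else on the bench in place.

Things in the scene. Friction and masses are not known exactly. Their poses are not given: they have to be found in the camera images.
- refill_center (a point): the refill box: a small closed cardboard carton 60 x 42 x 50 mm (x, y, z), about 0.18 kg, with a narrow paper seal round it; loose, standing upright on the bench. The point is its centre, 25 mm above its underside; x along its 60 mm length, y across its 42 mm width
- cab_drawer0 (a joint): opening of the grey drawer in m: 0 fully shut, starts open by 0.125 to 0.145; slides with about 1 N of friction and stays where it is left
- cab_drawer0_handle (a point): middle of the drawer's bar handle: a horizontal bar 100 mm long, 35 mm off the drawer front, about 62 mm above the bench. +x is the way the drawer slides shut, y along the bar, z up. The drawer unit is a low grey box 220 deep x 200 wide x 100 mm high, fixed to the bench; the drawer front's top edge is about 88 mm up
- drawer_floor (a point): centre of the drawer's inner floor (moves with the drawer), same axes as the handle, about 22 mm above the bench. Inside the drawer is 175 mm long in x, 158 mm wide in y and 56 mm deep; walls 6 mm. When the drawer is open by d, the part not covered by the unit's top runs from x = -0.087 to about x = d - 0.094
- gauge: the carton gauge: a grey plate 370 x 105 x 8 mm fixed to the bench; at one end an aluminium housing (x -90 to 70 mm, 52 wide, top 56 mm up) from which a telescoping steel arm comes. Origin on the bench under the arm's centre line, inside the housing; +x is the way the arm comes out, z up. A white scale with black marks every 10 mm lies along the arm's +y side, top 22 mm up
- lock_button (a joint): travel of the round black lock button in m: 0 up (arm locked), 0.010 fully down; the arm is free from 0.008 on. It needs about 3 N to move, and stays down when let go
- button_top (a point): centre of the top face of the lock button (28 mm across) on top of the gauge's housing: 10 mm ahead of the gauge origin, 74 mm above the bench when up; press straight down
- stop_arm (a joint): extension of the telescoping arm in m: 0 parked (start), at most 0.14; a return spring pulls it back with about 5 to 6.5 N, so it runs back if let go. While the button is up the lock blocks it within a few mm
- tab (a point): grip tab of the telescoping arm, a black upright block at its outer end, 34 mm along the arm x 14 mm across, from 34 to 82 mm above the bench. The point is 64 mm above the bench, in the middle of the block; x is the way the arm comes out, y across. Beside it, up to 39 mm above the bench, is the arm's end plate, and the pointer clip on the scale reaches 30 mm
- needle (a point): tip of the arm's needle, a thin dark bar 3 mm wide that reaches sideways from the arm's end plate over the scale, 28 mm above the bench; 23 mm ahead of the tab's centre; moves with the arm, axes as the gauge
- index_tip (a point): tip of the pointer clip, a black clip 14 x 12 mm on the outer edge of the scale with a thin pointer towards the needle; marks the setting, 50 to 110 mm from the needle's parked position; axes as the gauge. It is stiff (about 5 N) and is to be left where it is. The arm is set when needle and pointer tip have the same x along the gauge
- can_mid (a point): bystander: food can 66 mm across, 70 mm high; the point is its centre
- jar_mid (a point): bystander: jar with lid 58 mm across, 75 mm high; the point is its centre
- tape_mid (a point): bystander: clear roll of tape lying flat, 96 mm across, 48 mm high; the point is its centre
- mug_mid (a point): bystander: white mug 80 mm across, 80 mm high; the point is its centre
- pad_mid (a point): bystander: flat pad of paper 60 x 90 x 12 mm lying on top of the drawer unit; the point is its centre
Not all that is in view belongs to the job. Leave any black, blue or green look-alike of the part that bears refill_center alone.

How it is judged (in metres and radians):
On the way, in this order (a step that is already met when the one before it is completed fails the run):
1. the refill box lies in the drawer, let go, and the drawer is shut (within 5 mm) (x of refill_center in the frame of drawer_floor between -0.08 and 0.08 m and y of refill_center in the frame of drawer_floor between -0.07 and 0.07 m and z of refill_center in the frame of drawer_floor between 0.012 and 0.04 m and value of joint cab_drawer0 below 0.005 m and contact force between the fingers and refill below 0.3 N), for 0.2 s.
2. the lock button is pressed down and the arm released (value of joint lock_button above 0.008 m), for 0.1 s.
3. the telescoping arm is drawn out to the pointer clip (within 5 mm) (x of needle in the frame of index_tip between -0.005 and 0.005 m), for 0.1 s.
At the end, for the whole second after the job is handed in: The refill box is inside the drawer, not held, and the drawer is shut within 5 mm; the lock button is down (8 mm or more); the gripper's fingers hold the telescoping arm (more than 1 N) at rest with its needle within 5 mm of the pointer clip's tip along the scale, through the last second (all of step 1 and all of step 3 and value of joint lock_button above 0.008 m and contact force between the fingers and stop_arm above 1 N and velocity of joint stop_arm between -0.01 and 0.01 m/s); the arm keeps its last pose, push and grip.
It fails at once if the pointer clip is shifted along the scale by more than 5 mm (distance of index_tip from where it was at the start of the episode above 0.005 m).
It fails at once if one of the other things on the bench is shifted by more than 30 mm or knocked over (distance of any of can_mid, jar_mid, tape_mid, mug_mid, pad_mid from where it was at the start of the episode above 0.03 m or angle between any of can_mid, jar_mid, tape_mid, mug_mid, pad_mid's own z axis and vertical above 0.5 rad).
It also fails if it takes over 70 s, if anything falls off the work surface, if the arm or the gripper's body presses on something with over 40 N, if the wrist force passes 120 N, or if a joint passes its speed limit or range.

## Working session

There is one attempt and no reset: what is moved stays moved. The work goes in short steps, Python scripts to look and compute and a shell command to move; the robot and the scene stay as the last step left them, time stands still between calls to the robot, and variables do not carry over. Pictures are saved under pics/ and viewed, at most 10 in all, crops included, and the job is handed in when it is done.

```bash
ls; mkdir -p pics; cat > h.py <<'E'
import numpy as np, cv2
from plant import sensors, viewer, ctrl
from scipy.spatial.transform import Rotation as R
def cam(n):
    p=viewer.camera_params(n); K=np.array([[p['fx'],0,p['cx']],[0,p['fy'],p['cy']],[0,0,1.]])
    return K,np.array(p['dist'],float),np.array(p['extrinsics'])
def ray(c,px):
    K,d,T=c; u=cv2.undistortPoints(np.array([[px]],float),K,d)[0,0]
    r=T[:3,:3].T@np.array([u[0],-u[1],-1]); o=-T[:3,:3].T@T[:3,3]
    return o,r
def plane(c,px,z):
    o,r=ray(c,px); return o+r*(z-o[2])/r[2]
def proj(c,P):
    K,d,T=c; q=(T[:3,:3]@np.atleast_2d(P).T).T+T[:3,3]; q=q*[1,-1,-1]
    return cv2.projectPoints(q,np.zeros(3),np.zeros(3),K,d)[0][:,0]
def snap(n,f):
    im=viewer.snapshot(n); cv2.imwrite('pics/'+f+'.png',im[:,:,::-1]); return im
E
python3 - <<'E'
from h import *
for n in ('scene','top','wrist'): snap(n,n+'0'); print(n,np.round(cam(n)[2],3).tolist(),cam(n)[0][0,0],cam(n)[1])
a=[cv2.imread(f'pics/{n}0.png') for n in ('scene','top')]
for n in ('scene','top','wrist'): np.savez('pics/'+n+'0.npz',*cam(n))
print(sensors.get_obs())
E
```

```text
pics
scene [[-0.6, 0.8, 0.005, 0.282], [-0.578, -0.437, 0.689, 0.276], [0.553, 0.411, 0.725, -1.455], [0.0, 0.0, 0.0, 1.0]] 455.0866421694538 [-0.02601106  0.          0.          0.          0.        ]
top [[-0.019, -1.0, 0.001, 0.032], [0.998, -0.019, 0.067, -0.552], [-0.067, 0.003, 0.998, -1.057], [0.0, 0.0, 0.0, 1.0]] 424.7186127322069 [-0.06765231  0.          0.          0.          0.        ]
wrist [[-0.235, -0.972, 0.0, 0.674], [0.942, -0.228, -0.248, 0.032], [0.241, -0.058, 0.969, -0.389], [0.0, 0.0, 0.0, 1.0]] 344.82396616246336 [0.00291124 0.         0.         0.         0.        ]
{'clock': 0.15, 'joint_pos': array([ 9.28808805e+01,  2.05817015e+01,  6.47070048e-01, -1.40547015e-02,
       -7.01371331e+01, -1.65084146e+01]), 'qvel': array([ 0.01721691, -0.09730468,  0.17878861,  0.07421615, -0.07481998,
       -0.06789035]), 'tau': array([-3.89659249e-05, -5.83275354e+01,  2.93291974e+01,  7.00125977e+00,
        8.77264043e-03, -1.12337959e-04]), 'tool_pos': array([0.1589615 , 0.65563861, 0.22585265]), 'orientation': array([ 1.79927439e+02, -7.72454443e-03, -1.36323129e+01]), 'force': array([-0.11755471, -0.75280245, -0.27518701]), 'moment': array([-0.03164868,  0.10038032, -0.00980246]), 'gripper_force': 0.0, 'opening': 0.0875987050654917}
```

View pics/top0.png

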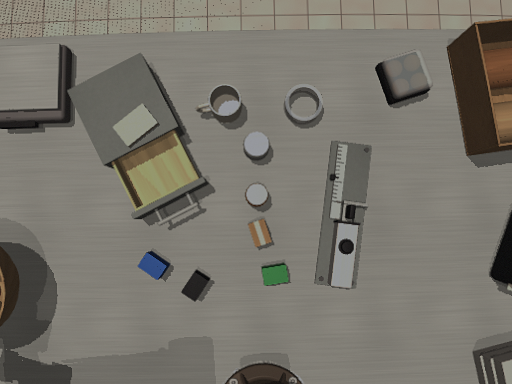

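View pics/scene0.png

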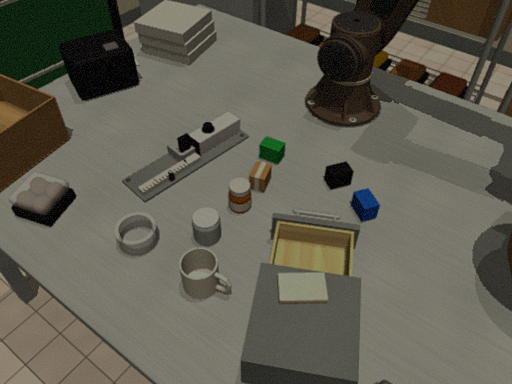

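Top view candidates for the refill box: brown carton with a white seal (260,233), blue (153,265), black (196,285) and green (275,274). The brown one matches the description. The drawer front is near (175,200), the button at (346,246), the tab at (350,213) and the clip at (333,177).

```bash
python3 - <<'E'
from h import *
im=cv2.imread('pics/top0.png')
c=cv2.resize(im[130:295,240:380],None,fx=3.6,fy=3.6,interpolation=cv2.INTER_CUBIC)
d=cv2.resize(im[130:235,105:215],None,fx=2.7,fy=2.7,interpolation=cv2.INTER_CUBIC)
o=np.zeros((594,800,3),np.uint8); o[:,:504]=c[:594,:504]; o[:d.shape[0],504:504+min(296,d.shape[1])]=d[:,:296]
cv2.imwrite('pics/crop1.png',o)
K=[np.load('pics/top0.npz')[k] for k in ('arr_0','arr_1','arr_2')]
hsv=cv2.cvtColor(im,cv2.COLOR_BGR2HSV); print(hsv[233,255],hsv[233,260],hsv[200,300])
m=cv2.inRange(hsv,(5,90,60),(20,255,255)); m[:210]=0;m[260:]=0;m[:,:240]=0;m[:,285:]=0
m=cv2.morphologyEx(m,cv2.MORPH_CLOSE,np.ones((9,9)))
cs=max(cv2.findContours(m,0,2)[0],key=cv2.contourArea);r=cv2.minAreaRect(cs);b=cv2.boxPoints(r);print(r)
print([np.round(plane(K,p,.05),3).tolist() for p in b], plane(K,r[0],.05))
E
```

```text
[ 15 128 131] [ 39  23 153] [ 22  22 130]
((259.6499938964844, 232.45001220703125), (24.66576385498047, 16.76007080078125), 71.56505584716797)
[[0.471, 0.029, 0.05], [0.483, -0.01, 0.05], [0.426, -0.028, 0.05], [0.414, 0.011, 0.05]] [4.48456945e-01 1.60867464e-04 5.00000000e-02]
```

View pics/crop1.png

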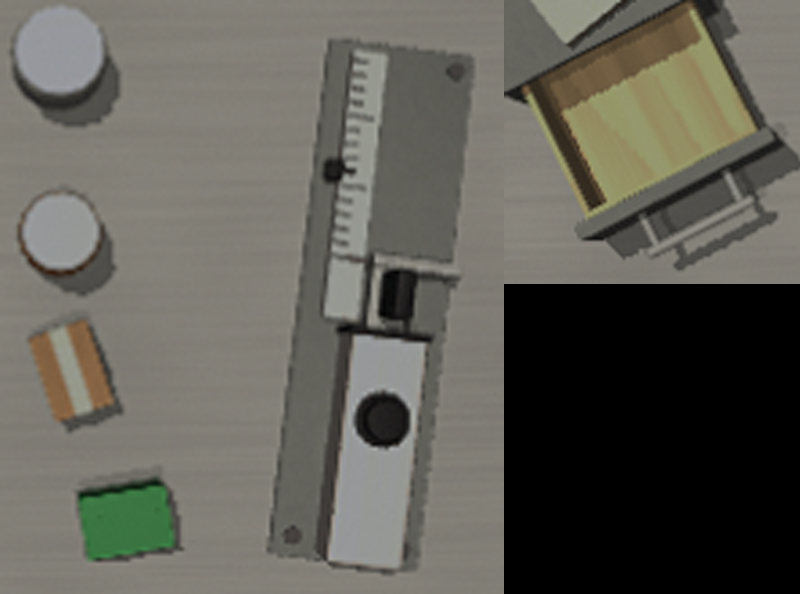

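The crop confirms it: a brown carton with a white seal at (260,233), measuring about 60 x 40 mm. The green block sits below it. On the gauge I can see the button, tab, end plate and clip. Next are the drawer and gauge poses.

```bash
python3 - <<'E'
from h import *
K=[np.load('pics/top0.npz')[k] for k in ('arr_0','arr_1','arr_2')]
A=lambda x,y:(240+x/3.6,130+y/3.6)
B=lambda x,y:(105+(x-504)/2.7,130+y/2.7)
for n,p,z in [('plate TL',A(328,40),.008),('TR',A(475,55),.008),('BR',A(415,572),.008),('BL',A(268,553),.008),('button',A(383,419),.074),('tab',A(398,291),.08),('clip tip',A(350,170),.026),('needle',A(345,258),.028),
 ('can',A(58,50),.07),('jar',A(62,230),.075),('green',A(127,525),.05),
 ('handL',B(650,250),.065),('handR',B(756,204),.065),('frontL',B(578,230),.088),('frontR',B(775,132),.088),('inL',B(590,215),.088),('inR',B(758,130),.088),('unitL',B(526,88),.1),('unitR',B(690,5),.1)]:
  print(n,np.round(p,1),np.round(plane(K,p,z)[:2],4))
a=plane(K,B(650,250),.065);b=plane(K,B(756,204),.065);d=(a-b);print(np.linalg.norm(d),np.degrees(np.arctan2(d[1],d[0]))-90,(a+b)/2)
E
```

```text
plate TL [331.1 141.1] [ 0.6785 -0.1905]
TR [371.9 145.3] [ 0.666  -0.2967]
BR [355.3 288.9] [ 0.2992 -0.2408]
BL [314.4 283.6] [ 0.3151 -0.137 ]
button [346.4 246.4] [ 0.4117 -0.2061]
tab [350.6 210.8] [ 0.4964 -0.2174]
clip tip [337.2 177.2] [ 0.5827 -0.1993]
needle [335.8 201.7] [ 0.5209 -0.1934]
can [256.1 143.9] [0.6635 0.0048]
jar [257.2 193.9] [0.5414 0.0047]
green [275.3 275.8] [ 0.3425 -0.0357]
handL [159.1 222.6] [0.477  0.2431]
handR [198.3 205.6] [0.5165 0.1475]
frontL [132.4 215.2] [0.4956 0.3017]
frontR [205.4 178.9] [0.5786 0.1273]
inL [136.9 209.6] [0.5086 0.291 ]
inR [199.1 178.1] [0.5807 0.1422]
unitL [113.1 162.6] [0.6205 0.3445]
unitR [173.9 131.9] [0.6908 0.1996]
0.10345187327229786 22.429215604509366 [0.49671842 0.19526957 0.065     ]
```

```bash
cat >> h.py <<'E'
def go(x,y,z,yaw):
    o=sensors.get_obs(); Rt=R.from_euler('xyz',o['orientation'],degrees=True)
    g=R.from_euler('xyz',[180,0,yaw],degrees=True)
    print('shift',np.round(Rt.inv().apply(np.array([x,y,z])-o['tool_pos']),4).tolist(),'turn',np.round((Rt.inv()*g).as_rotvec(degrees=True),2).tolist(),'dist',np.linalg.norm(np.array([x,y,z])-o['tool_pos']))
E
python3 -c "
from h import *
go(.32,.33,.227,17.5)"
```

```text
shift [0.2333, 0.2785, -0.0008] turn [0.07, 0.01, -31.13] dist 0.3632839370855189
```

```bash
python3 -m pendant '[[1,[0.233,0.278,0],[0,0,-31]],[1,[0.233,0.278,0],[0,0,-31]],[1,[0.233,0.278,0],[0,0,-31]],[1,[0.233,0.278,0],[0,0,-31]],[1,[0.233,0.278,0],[0,0,-31]],[1,[0.233,0.278,0],[0,0,-31]],[1,[0.233,0.278,0],[0,0,-31]],[1,[0.233,0.278,0],[0,0,-31]],[1,[0.233,0.278,0],[0,0,-31]],[1,[0.233,0.278,0],[0,0,-31]]]'; python3 -c "
from h import *
print(sensors.get_obs()['joint_pos'])
go(.44,0.0,.2,17.5)"
```

```text
clock: 0.98
tool_pos: [0.3208, 0.3265, 0.2267]
orientation: [180.0, 0.0, 17.2]
force: [-0.0, 0.4, -0.8]
opening: 0.0875
gripper_force: 0.0
[ 7.02598396e+01 -4.27457050e-01 -2.53792579e+01 -1.46952246e-02
 -6.50700605e+01  3.69576923e+01]
shift [0.0172, 0.3471, 0.0268] turn [0.01, 0.02, -0.29] dist 0.3485866872138013
```

```bash
python3 -m pendant '[[1,[0.017,0.347,0.027],[0,0,0]],[1,[0.017,0.347,0.027],[0,0,0]],[1,[0.017,0.347,0.027],[0,0,0]],[1,[0.017,0.347,0.027],[0,0,0]],[1,[0.017,0.347,0.027],[0,0,0]],[1,[0.017,0.347,0.027],[0,0,0]],[1,[0.017,0.347,0.027],[0,0,0]],[1,[0.017,0.347,0.027],[0,0,0]],[1,[0.017,0.347,0.027],[0,0,0]],[1,[0.017,0.347,0.027],[0,0,0]]]'; python3 - <<'E'
from h import *
K=cam('wrist');im=snap('wrist','w1')
print(proj(K,[.4485,0,.05]))
hsv=cv2.cvtColor(im,cv2.COLOR_RGB2HSV)
m=cv2.inRange(hsv,(5,90,60),(20,255,255));m=cv2.morphologyEx(m,cv2.MORPH_CLOSE,np.ones((25,25)))
for c in cv2.findContours(m,0,2)[0]:
  if cv2.contourArea(c)>1500:
    r=cv2.minAreaRect(c);print(r,[np.round(plane(K,p,.05)[:2],4).tolist() for p in cv2.boxPoints(r)],plane(K,r[0],.05))
E
```

```text
clock: 1.82
tool_pos: [0.4401, 0.002, 0.1989]
orientation: [180.0, 0.1, 17.1]
force: [-0.8, 0.4, 0.2]
opening: 0.0878
gripper_force: 0.0
[[262.17171388 166.74246571]]
((363.42352294921875, 290.2601013183594), (83.75801849365234, 284.73492431640625), 78.90628051757812) [[0.3302, 0.011], [0.4629, -0.2253], [0.3887, -0.2807], [0.2431, -0.0307]] [ 0.35911854 -0.13347039  0.05      ]
((258.9999694824219, 165.99996948242188), (67.99998474121094, 45.99999237060547), 90.0) [[0.4714, 0.0314], [0.4834, -0.0074], [0.424, -0.0269], [0.4114, 0.0139]] [0.44830458 0.00294551 0.05      ]
```

View pics/w1.png

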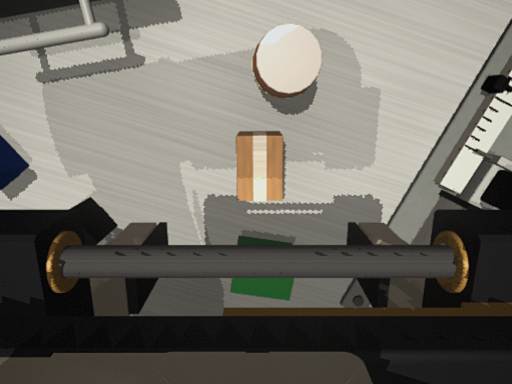

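The wrist view shows the brown box with its white seal at (259,166), square to the tool. I measure its centre at about (0.447, 0.002), so I'm descending onto it.

```bash
python3 -c "
from h import *
go(.4465,.0025,.02,17.3)"; python3 -m pendant '[[1,[0.006,-0.002,0.1],[0,0,0]],[1,[0.006,-0.002,0.15],[0,0,0]],[1,[0.006,-0.002,0.179],[0,0,0]],[1,[0.006,-0.002,0.179],[0,0,0]],[1,[0.006,-0.002,0.179],[0,0,0]],[1,[0.006,-0.002,0.179],[0,0,0]],[-1,[0.006,-0.002,0.179],[0,0,0]],[-1,[0.006,-0.002,0.179],[0,0,0]],[-1,[0.006,-0.002,0.179],[0,0,0]],[-1,[0.006,-0.002,0.179],[0,0,0]]]'
```

```text
shift [0.0063, 0.0027, 0.1791] turn [0.01, 0.06, -0.14] dist 0.17922338916074176
clock: 2.7
tool_pos: [0.4461, 0.0092, 0.0221]
orientation: [-180.0, -0.2, 17.4]
force: [-0.0, 0.9, 0.2]
opening: 0.0666
gripper_force: 0.0
```

```bash
python3 -m pendant '[[-1,[0,0.006,0.002],[0,0,0]],[-1,[0,0.006,0.002],[0,0,0]],[-1,[0,0.006,0.002],[0,0,0]],[-1,[0,0.006,0.002],[0,0,0]],[-1,[0,0.006,0.002],[0,0,0]],[-1,[0,0.006,0.002],[0,0,0]],[-1,[0,0.006,0.002],[0,0,0]]]';  python3 -c "
from h import *
go(.4465,.0025,.18,17.3)
go(.59,.239,.18,25.5)"
```

```text
clock: 3.28
tool_pos: [0.4468, 0.0026, 0.0188]
orientation: [180.0, 0.0, 17.4]
force: [0.5, -3.8, 6.1]
opening: 0.0418
gripper_force: 30.0
shift [-0.0003, 0.0, -0.1612] turn [0.02, 0.0, 0.08] dist 0.16121420380516133
shift [0.2072, -0.1828, -0.1613] turn [0.02, 0.0, -8.12] dist 0.3199822803481173
```

```bash
python3 -m pendant '[[-1,[0,0,-0.04],[0,0,0]],[-1,[0,0,-0.08],[0,0,0]],[-1,[0,0,-0.12],[0,0,0]],[-1,[0.02,-0.02,-0.161],[0,0,-4]],[-1,[0.207,-0.183,-0.161],[0,0,-8]],[-1,[0.207,-0.183,-0.161],[0,0,-8]],[-1,[0.207,-0.183,-0.161],[0,0,-8]],[-1,[0.207,-0.183,-0.161],[0,0,-8]],[-1,[0.207,-0.183,-0.161],[0,0,-8]],[-1,[0.207,-0.183,-0.161],[0,0,-8]]]'; python3 -m pendant '[[-1,[0,0,0],[0,0,0]],[-1,[0,0,0],[0,0,0]],[-1,[0,0,0],[0,0,0]]]';python3 - <<'E'
from h import *
K=cam('wrist');im=snap('wrist','w2'); np.savez('pics/w2.npz',*K)
go(.59,.239,.18,25.5)
E
```

```text
clock: 4.12
tool_pos: [0.5883, 0.2388, 0.1786]
orientation: [-180.0, 0.1, 25.4]
force: [0.9, 0.1, -1.1]
opening: 0.042
gripper_force: 30.0
clock: 4.37
tool_pos: [0.5873, 0.237, 0.1779]
orientation: [180.0, 0.2, 25.4]
force: [-0.2, -1.4, -0.9]
opening: 0.0416
gripper_force: 30.0
shift [0.0035, -0.0012, -0.0015] turn [-0.0, 0.11, -0.13] dist 0.004010987985254192
```

View pics/w2.png

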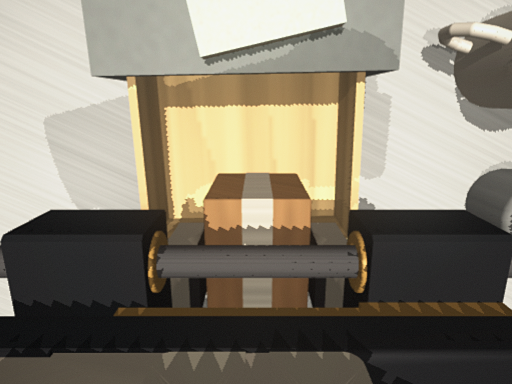

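The wrist view shows the box held over the open drawer and aligned with it. The drawer walls are at columns 130 and 360, and the unit's front edge is at row 75.

```bash
python3 - <<'E'
from h import *
K=[np.load('pics/w2.npz')[k] for k in ('arr_0','arr_1','arr_2')]
t=np.array([.5873,.237,0]);u=np.radians(25.4);M=np.array([[np.cos(u),np.sin(u)],[-np.sin(u),np.cos(u)]])
for p,z in [((92,77),.1),((400,70),.1),((247,74),.1),((128,77),.088),((366,72),.088)]:
  q=plane(K,p,z)[:2];print(q,M@(q-t[:2]))
T=cam('top');im=snap('top','top1')
d=cv2.resize(im[100:240,90:230,::-1],None,fx=4,fy=4,interpolation=cv2.INTER_CUBIC);cv2.imwrite('pics/crop2.png',d)
E
```

```text
[0.61338509 0.36905027] [0.08020458 0.10809686]
[0.7033504 0.1897951] [ 0.08458458 -0.09241995]
[0.65852303 0.27848516] [0.08213272 0.00692495]
[0.6223088  0.35203662] [0.08096793 0.08890014]
[0.69518223 0.20624779] [ 0.08426312 -0.07405403]
```

```bash
python3 -m pendant '[[-1,[0.008,-0.007,0.0],[0,0,0]],[-1,[0.008,-0.007,0.03],[0,0,0]],[-1,[0.008,-0.007,0.06],[0,0,0]],[-1,[0.008,-0.007,0.09],[0,0,0]],[-1,[0.008,-0.007,0.11],[0,0,0]],[-1,[0.008,-0.007,0.125],[0,0,0]],[-1,[0.008,-0.007,0.125],[0,0,0]],[-1,[0.008,-0.007,0.125],[0,0,0]]]'
```

```text
clock: 5.13
tool_pos: [0.5922, 0.2462, 0.0544]
orientation: [180.0, 0.1, 25.4]
force: [0.2, 0.7, -0.9]
opening: 0.042
gripper_force: 30.0
```

```bash
python3 -m pendant '[[-1,[0,0,0.006],[0,0,0]],[-1,[0,0,0.012],[0,0,0]],[-1,[0,0,0.012],[0,0,0]],[0.5,[0,0,0.012],[0,0,0]],[0.5,[0,0,0.012],[0,0,0]],[0.5,[0,0,0.012],[0,0,0]],[0.5,[0,0,0.012],[0,0,0]]]'
```

```text
clock: 5.72
tool_pos: [0.5928, 0.2469, 0.0431]
orientation: [-180.0, -0.1, 25.4]
force: [0.5, -0.2, 0.0]
opening: 0.0621
gripper_force: 0.0
```

```bash
python3 -m pendant '[[0.5,[0,0,-0.02],[0,0,0]],[0.5,[0,0,-0.05],[0,0,0]],[0.5,[0,0,-0.09],[0,0,0]],[-1,[-0.03,0,-0.11],[0,0,0]],[-1,[-0.07,0,-0.11],[0,0,0]],[-1,[-0.11,0,-0.11],[0,0,0]],[-1,[-0.157,0,-0.11],[0,0,0]],[-1,[-0.157,0,-0.11],[0,0,0]],[-1,[-0.157,0,-0.11],[0,0,0]]]'; python3 - <<'E'
from h import *
K=cam('wrist');im=snap('wrist','w3'); np.savez('pics/w3.npz',*K)
im=snap('top','top2')
d=cv2.resize(im[90:270,90:290,::-1],None,fx=2,fy=2,interpolation=cv2.INTER_CUBIC)
w=cv2.imread('pics/w3.png');o=np.zeros((384,800,3),np.uint8);o[:,:400]=cv2.resize(w,(400,300))[0:300].shape and cv2.copyMakeBorder(cv2.resize(w,(400,300)),0,84,0,0,0);o[:360,400:]=d
cv2.imwrite('pics/c3.png',o)
print(proj(K,[.497,.195,.062]))
go(.45,.178,.045,25.4)
E
```

```text
clock: 6.47
tool_pos: [0.4485, 0.1782, 0.1535]
orientation: [-180.0, -0.1, 25.4]
force: [0.2, -0.1, 0.5]
opening: 0.0313
gripper_force: 0.0
[[265.64283788 121.90741875]]
shift [-0.002, 0.0013, 0.1085] turn [-0.03, -0.13, 0.01] dist 0.10851851285629939
```

View pics/c3.png

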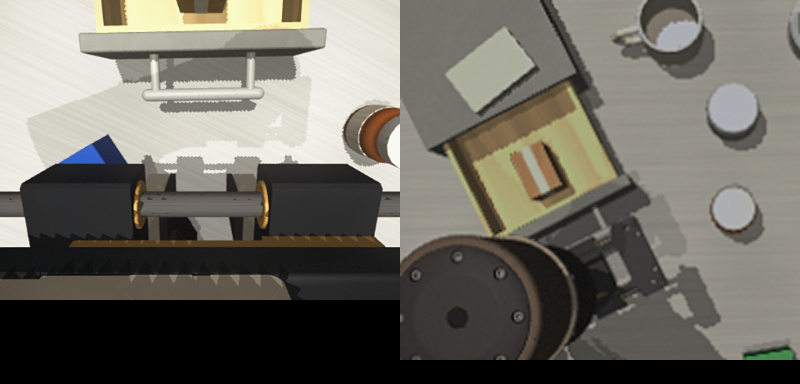

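The box stands upright in the drawer, let go. The handle bar is at wrist pixel (260,121), which matches the prediction. Now I lower in front of it and push.

```bash
python3 -m pendant '[[-1,[-0.002,0,0.04],[0,0,0]],[-1,[-0.002,0,0.08],[0,0,0]],[-1,[-0.002,0,0.108],[0,0,0]],[-1,[-0.002,0,0.108],[0,0,0]],[-1,[0.02,0,0.108],[0,0,0]],[-1,[0.035,0,0.108],[0,0,0]],[-1,[0.055,0,0.108],[0,0,0]],[-1,[0.075,0,0.108],[0,0,0]],[-1,[0.095,0,0.108],[0,0,0]],[-1,[0.115,0,0.108],[0,0,0]]]'; python3 -m pendant '[[-1,[0.01,0,0],[0,0,0]],[-1,[0.02,0,0],[0,0,0]],[-1,[0.03,0,0],[0,0,0]],[-1,[0.035,0,0],[0,0,0]],[-1,[0.035,0,0],[0,0,0]]]'
```

```text
clock: 7.4
tool_pos: [0.556, 0.2295, 0.0457]
orientation: [180.0, 0.0, 25.4]
force: [-2.8, 1.0, -0.1]
opening: 0.0006
gripper_force: 1.0
clock: 7.82
tool_pos: [0.587, 0.2441, 0.0448]
orientation: [180.0, -0.0, 25.4]
force: [-0.3, -0.9, 0.5]
opening: 0.0002
gripper_force: 0.0
```

```bash
python3 -m pendant '[[-1,[0.005,0,0],[0,0,0]],[-1,[0.01,0,0],[0,0,0]],[-1,[0.013,0,0],[0,0,0]],[-1,[0.013,0,0],[0,0,0]]]';  python3 -m pendant '[[-1,[0.003,0,0],[0,0,0]],[-1,[0.006,0,0],[0,0,0]],[-1,[0.006,0,0],[0,0,0]]]'
```

```text
clock: 8.15
tool_pos: [0.5985, 0.2496, 0.0446]
orientation: [180.0, -0.0, 25.4]
force: [-0.3, 0.1, 0.2]
opening: 0.0004
gripper_force: 0.0
clock: 8.4
tool_pos: [0.6006, 0.2503, 0.0441]
orientation: [180.0, 0.4, 25.4]
force: [-10.6, -2.8, 7.6]
opening: 0.0005
gripper_force: 5.3
```

```bash
python3 -m pendant '[[-1,[0.003,0,0],[0,0,0]],[-1,[0.003,0,0],[0,0,0]],[-1,[-0.02,0,0],[0,0,0]],[-1,[-0.05,0,0],[0,0,0]],[-1,[-0.05,0,-0.04],[0,0,0]],[-1,[-0.05,0,-0.08],[0,0,0]],[-1,[-0.05,0,-0.12],[0,0,0]],[-1,[-0.05,0,-0.14],[0,0,0]],[-1,[-0.05,0,-0.14],[0,0,0]]]'; python3 - <<'E'
from h import *
snap('wrist','w4')
im=snap('scene','s4');
w=cv2.imread('pics/w4.png');o=np.hstack([cv2.resize(w,(400,300)),im[80:380,112:512,::-1]])
cv2.imwrite('pics/c4.png',o)
go(.45,-.06,.22,-8.4)
E
```

```text
clock: 9.15
tool_pos: [0.561, 0.232, 0.1912]
orientation: [-179.9, -0.6, 25.4]
force: [0.5, -0.0, -0.5]
opening: 0.0005
gripper_force: 0.0
shift [-0.2226, 0.2162, -0.035] turn [-0.1, -0.15, 33.77] dist 0.31227723716380185
```

View pics/c4.png

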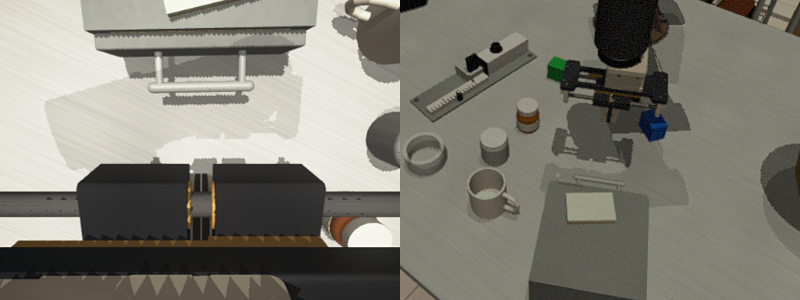

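The drawer front is flush with the unit in both views, so the drawer is shut. The bystanders haven't moved. On to the gauge.

```bash
python3 -m pendant '[[-1,[-0.223,0.216,-0.035],[0,0,34]],[-1,[-0.223,0.216,-0.035],[0,0,34]],[-1,[-0.223,0.216,-0.035],[0,0,34]],[-1,[-0.223,0.216,-0.035],[0,0,34]],[-1,[-0.223,0.216,-0.035],[0,0,34]],[-1,[-0.223,0.216,-0.035],[0,0,34]],[-1,[-0.223,0.216,-0.035],[0,0,34]],[-1,[-0.223,0.216,-0.035],[0,0,34]],[-1,[-0.223,0.216,-0.035],[0,0,34]],[-1,[-0.223,0.216,-0.035],[0,0,34]]]'; python3 -c "
from h import *
go(.40,-.205,.22,-8.4)"
```

```text
clock: 10.08
tool_pos: [0.4483, -0.0614, 0.2188]
orientation: [180.0, 0.1, -8.8]
force: [-0.2, -0.2, -0.1]
opening: 0.0005
gripper_force: 0.0
shift [-0.0259, 0.1492, -0.0012] turn [0.01, 0.06, -0.37] dist 0.15147524043325594
```

```bash
python3 -m pendant '[[-1,[-0.026,0.149,0],[0,0,0]],[-1,[-0.026,0.149,0],[0,0,0]],[-1,[-0.026,0.149,0],[0,0,0]],[-1,[-0.026,0.149,0],[0,0,0]],[-1,[-0.026,0.149,0],[0,0,0]],[-1,[-0.026,0.149,0],[0,0,0]]]'; python3 - <<'E'
from h import *
K=cam('wrist');snap('wrist','w5');np.savez('pics/w5.npz',*K);print(sensors.get_obs()['tool_pos'])
w=cv2.imread('pics/w5.png')
cv2.imwrite('pics/c5.png',cv2.resize(w,(800,600),interpolation=cv2.INTER_CUBIC))
E
```

```text
clock: 10.58
tool_pos: [0.4008, -0.2042, 0.2185]
orientation: [-180.0, 0.1, -8.8]
force: [0.2, -0.6, 1.2]
opening: 0.0004
gripper_force: 0.0
[ 0.40119731 -0.20352296  0.2186091 ]
```

View pics/c5.png

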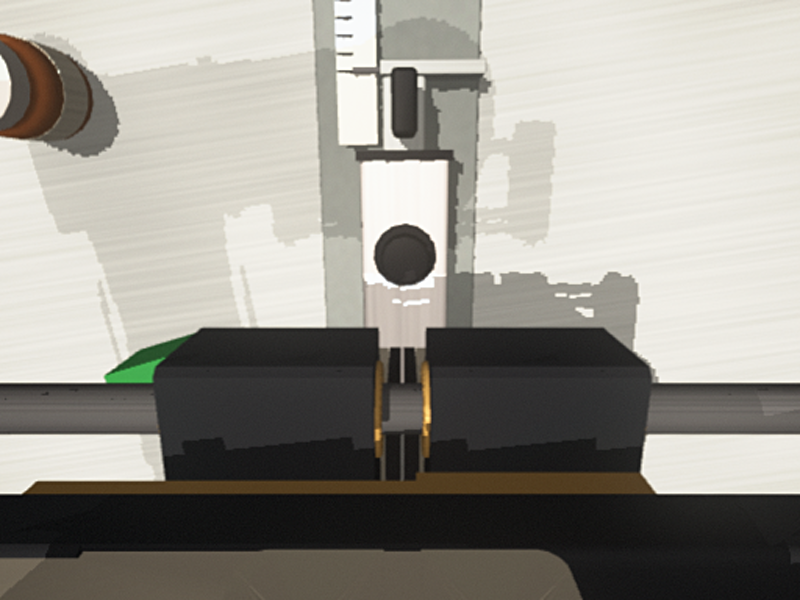

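The button is at (259,163) in original pixels, the tab at (258,66) and the needle near (230,45). The gauge is aligned with the tool.

```bash
python3 - <<'E'
from h import *
K=[np.load('pics/w5.npz')[k] for k in ('arr_0','arr_1','arr_2')]
s=.64
for n,p,z in [('button',(405,252),.074),('tabtop far',(404,68),.082),('tab near',(404,128),.082),('hous L far',(360,160),.056),('hous L near',(365,328),.056),('hous R far',(447,160),.056),('hous R near',(443,328),.056),('plate L',(314,0),.008),('plate L2',(327,328),.008),('needle',(355,71),.028),
 ]: print(n,np.round(plane(K,(p[0]*s,p[1]*s),z),4))
go(.412,-.205,.095,-8.4)
E
```

```text
button [ 0.4134 -0.2083  0.074 ]
tabtop far [ 0.5086 -0.2222  0.082 ]
tab near [ 0.4798 -0.2178  0.082 ]
hous L far [ 0.4674 -0.1903  0.056 ]
hous L near [ 0.3666 -0.176   0.056 ]
hous R far [ 0.4598 -0.24    0.056 ]
hous R near [ 0.3593 -0.2242  0.056 ]
plate L [ 0.5666 -0.1749  0.008 ]
plate L2 [ 0.356  -0.1432  0.008 ]
needle [ 0.5194 -0.1941  0.028 ]
shift [0.0111, -0.0002, 0.1236] turn [-0.0, 0.09, -0.28] dist 0.12408903884629921
```

```bash
python3 -m pendant '[[-1,[0.012,0.002,0.04],[0,0,0]],[-1,[0.012,0.002,0.08],[0,0,0]],[-1,[0.012,0.002,0.12],[0,0,0]],[-1,[0.012,0.002,0.138],[0,0,0]],[-1,[0.012,0.002,0.145],[0,0,0]],[-1,[0.012,0.002,0.151],[0,0,0]],[-1,[0.012,0.002,0.154],[0,0,0]],[-1,[0.012,0.002,0.154],[0,0,0]]]'
```

```text
clock: 11.3
tool_pos: [0.4137, -0.2071, 0.066]
orientation: [-180.0, -0.1, -8.6]
force: [-0.5, -0.1, -0.4]
opening: 0.0003
gripper_force: 0.0
```

```bash
python3 -m pendant '[[-1,[0,0,0.002],[0,0,0]],[-1,[0,0,0.003],[0,0,0]],[-1,[0,0,0.003],[0,0,0]]]'; python3 -m pendant '[[-1,[0,0,0.002],[0,0,0]],[-1,[0,0,0.002],[0,0,0]]]'
```

```text
clock: 11.55
tool_pos: [0.4144, -0.2076, 0.0641]
orientation: [-180.0, -0.2, -8.6]
force: [-0.8, 3.4, 7.4]
opening: 0.0003
gripper_force: 3.9
clock: 11.72
tool_pos: [0.415, -0.2079, 0.0636]
orientation: [180.0, -0.3, -8.6]
force: [-6.0, 6.2, 27.3]
opening: 0.0004
gripper_force: 13.6
```

```bash
python3 -m pendant '[[0,[0,0,-0.03],[0,0,0]],[0,[0,0,-0.06],[0,0,0]],[0,[0.02,0,-0.08],[0,0,0]],[0,[0.04,0,-0.08],[0,0,0]],[0,[0.04,0,-0.08],[0,0,0]],[0,[0.04,0,-0.08],[0,0,0]]]'; python3 - <<'E'
from h import *
K=cam('wrist');snap('wrist','w6');np.savez('pics/w6.npz',*K);print(sensors.get_obs()['tool_pos'])
w=cv2.imread('pics/w6.png')
cv2.imwrite('pics/c6.png',cv2.resize(w,(800,600),interpolation=cv2.INTER_CUBIC)[:440])
E
```

```text
clock: 12.22
tool_pos: [0.4532, -0.2136, 0.1412]
orientation: [-180.0, -0.1, -8.6]
force: [-0.9, 0.2, -0.3]
opening: 0.0347
gripper_force: 0.0
[ 0.45205325 -0.21349699  0.14062684]
```

View pics/c6.png

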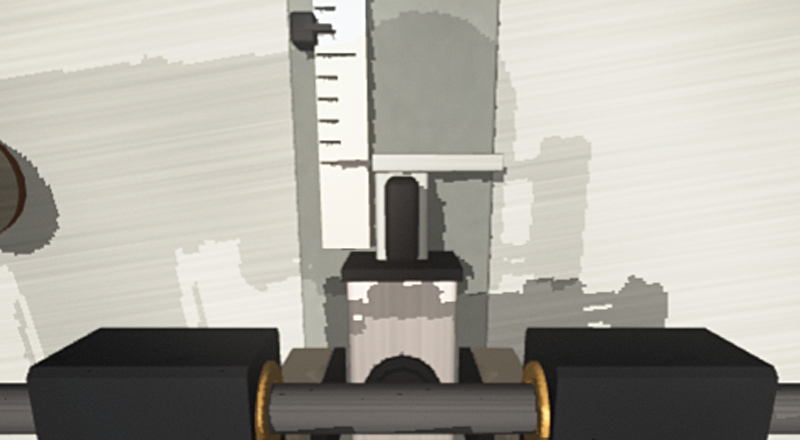

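The wrist view shows the pointer tip at (331,30), the needle at (345,162) and the tab top around (403,200), all in the enlarged picture.

```bash
python3 - <<'E'
from h import *
K=[np.load('pics/w6.npz')[k] for k in ('arr_0','arr_1','arr_2')]
s=.64; g=np.array([np.cos(np.radians(-8.5)),np.sin(np.radians(-8.5))]);n=np.array([-g[1],g[0]]);b=np.array([.4134,-.2075])
for nm,p,z in [('tip',(331,30),.026),('needle',(330,162),.028),('needle r',(365,163),.028),('tab far',(402,177),.082),('tab near',(402,250),.082)]+[('tick',(328,y),.022) for y in (142,121,99,77)]:
  q=plane(K,(p[0]*s,p[1]*s),z)[:2]; print(nm,np.round(q,4),np.round([(q-b)@g+.01,(q-b)@n],4))
go(.494,-.2195,.045,-8.5)
# top view needle/tip
w=cv2.cvtColor(cv2.imread('pics/w6.png'),cv2.COLOR_BGR2GRAY); print(w[8:32,205:214:2].T.tolist()); print(w[96:112,215:232:5].T.tolist())
E
```

```text
tip [ 0.5798 -0.1998] [0.1735 0.0323]
needle [ 0.5212 -0.1887] [0.1138 0.0346]
needle r [ 0.5181 -0.2055] [0.1133 0.0174]
tab far [ 0.5105 -0.2227] [ 0.1083 -0.0007]
tab near [ 0.4817 -0.2184] [ 0.0791 -0.0007]
tick [ 0.5309 -0.1887] [0.1234 0.036 ]
tick [ 0.5406 -0.1905] [0.1333 0.0356]
tick [ 0.5507 -0.1923] [0.1435 0.0353]
tick [ 0.5605 -0.1942] [0.1535 0.0349]
shift [0.0423, -0.0003, 0.0956] turn [-0.02, -0.02, -0.15] dist 0.10459473228288908
[[231, 251, 251, 251, 253, 255, 249, 123, 81, 83, 83, 65, 53, 124, 193, 237, 255, 254, 254, 254, 253, 251, 248, 248], [247, 250, 250, 249, 250, 254, 248, 126, 78, 86, 84, 64, 51, 125, 221, 249, 252, 250, 249, 250, 250, 249, 247, 248], [255, 251, 249, 249, 250, 254, 248, 124, 77, 87, 82, 64, 52, 127, 241, 255, 251, 250, 250, 250, 249, 247, 247, 248], [255, 251, 249, 249, 249, 252, 246, 148, 76, 77, 78, 55, 48, 114, 210, 250, 254, 251, 250, 250, 249, 248, 247, 248], [254, 250, 249, 249, 249, 250, 252, 252, 249, 252, 230, 107, 58, 99, 166, 188, 191, 227, 251, 250, 249, 247, 247, 248]]
[[247, 247, 247, 248, 249, 251, 243, 144, 88, 162, 241, 252, 248, 247, 247, 247], [247, 247, 247, 248, 250, 250, 194, 121, 120, 123, 131, 142, 199, 251, 248, 247], [247, 247, 246, 247, 250, 250, 195, 119, 117, 121, 136, 201, 254, 249, 246, 246], [247, 247, 247, 248, 250, 249, 169, 116, 117, 124, 194, 254, 250, 247, 247, 246]]
```

```bash
python3 -m pendant '[[0,[0.02,0,0.01],[0,0,0]],[0,[0.041,0,0.02],[0,0,0]],[0,[0.041,0,0.055],[0,0,0]],[0,[0.041,0,0.09],[0,0,0]],[0,[0.041,0,0.096],[0,0,0]],[0,[0.041,0,0.096],[0,0,0]],[-1,[0.041,0,0.096],[0,0,0]],[-1,[0.041,0,0.096],[0,0,0]],[-1,[0.041,0,0.096],[0,0,0]],[-1,[0.041,0,0.096],[0,0,0]]]'; python3 -m pendant '[[-1,[0,0,0],[0,0,0]],[-1,[0,0,0],[0,0,0]],[-1,[0,0,0],[0,0,0]],[-1,[0,0,0],[0,0,0]]]'
```

```text
clock: 13.1
tool_pos: [0.4937, -0.2198, 0.0462]
orientation: [-180.0, -0.2, -8.6]
force: [-0.3, 0.6, -0.1]
opening: 0.023
gripper_force: 0.0
clock: 13.43
tool_pos: [0.4934, -0.2196, 0.0455]
orientation: [-180.0, -0.1, -8.6]
force: [-0.9, 3.5, 7.1]
opening: 0.0136
gripper_force: 30.0
```

```bash
python3 -m pendant '[[-1,[0.005,0,0],[0,0,0]],[-1,[0.013,0,0],[0,0,0]],[-1,[0.022,0,0],[0,0,0]],[-1,[0.031,0,0],[0,0,0]],[-1,[0.04,0,0],[0,0,0]],[-1,[0.048,0,0],[0,0,0]],[-1,[0.055,0,0],[0,0,0]],[-1,[0.06,0,0],[0,0,0]],[-1,[0.061,0,0],[0,0,0]],[-1,[0.061,0,0],[0,0,0]]]';python3 -m pendant '[[-1,[0,0,0],[0,0,0]],[-1,[0,0,0],[0,0,0]]]'; python3 - <<'E'
from h import *
K=cam('wrist');snap('wrist','w7');np.savez('pics/w7.npz',*K)
T=cam('top');snap('top','top7')
w=cv2.imread('pics/w7.png')[90:310,130:330];t=cv2.imread('pics/top7.png')[140:260,310:390]
o=np.hstack([cv2.resize(w,(400,440),interpolation=cv2.INTER_CUBIC),cv2.resize(t,(293,440),interpolation=cv2.INTER_CUBIC)]);cv2.imwrite('pics/c7.png',o)
print(proj(K,[[.5798,-.1998,.028]]))
E
```

```text
clock: 14.27
tool_pos: [0.5532, -0.2285, 0.0455]
orientation: [-180.0, 0.0, -8.6]
force: [-4.6, 4.4, 11.1]
opening: 0.014
gripper_force: 30.0
clock: 14.43
tool_pos: [0.5528, -0.2284, 0.0455]
orientation: [-180.0, 0.0, -8.6]
force: [-3.8, 5.0, 9.7]
opening: 0.0135
gripper_force: 30.0
[[194.87819433 185.06238764]]
```

View pics/c7.png

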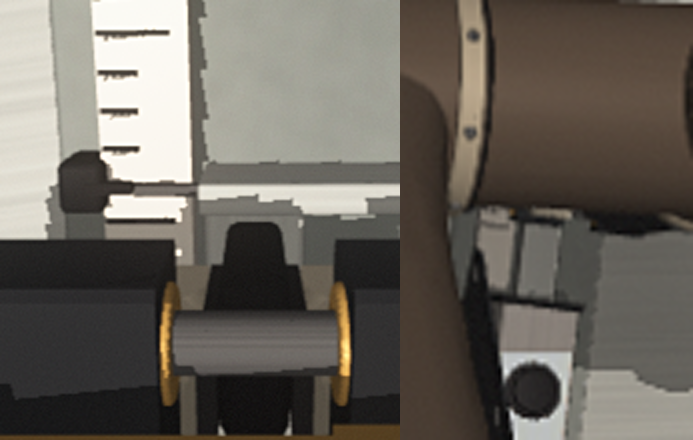

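The pointer tip (120,187) and the needle (165,188) line up to within about 1 mm, given that ticks are 37 px per 10 mm. The arm is gripped at 30 N and at rest, so I'm handing in.

```bash
python3 -m pendant '[[-1,[0,0,0],[0,0,0]],[-1,[0,0,0],[0,0,0]],[-1,[0,0,0],[0,0,0]]]'; python3 -c "
from plant import workorder
print(workorder.close_job())"
```

```text
clock: 14.78
tool_pos: [0.5527, -0.2284, 0.0455]
orientation: [-180.0, 0.0, -8.6]
force: [-4.5, 4.5, 9.8]
opening: 0.0139
gripper_force: 30.0
the job is handed in; nothing more can be done
None
```

The job is handed in after 14.8 s on the clock (no verdict came back): the refill box is in the shut drawer, the lock button is down, and the gripper is holding the arm with its needle within about 1 mm of the pointer tip.

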